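# Turn the rinsed bowl over to drain

## Robot

A 6-joint arm with a two-finger parallel gripper is mounted at the origin on a cart in front of the work surface, level with it; the furniture and walls round the work are solid. World frame = base frame: x ahead of the robot, y to its left, z up, the work surface at z = 0. Lengths are in m, angles in rad, forces in N, time in s.
With the tool pointing down it reaches from about 0.25 to 0.725 m from the base axis. Payload 4 kg.
Tool frame: the origin (TCP) lies between the finger pads; the fingertips stand 11 mm ahead of it and the grasp point (between the pads) lies 8 mm behind it (bot.tip_extent is the distance from the TCP to the fingertips, in m); z points along the fingers, y is the line along which they close (so a half turn about z gives the same grasp; the last joint's range is limited). The gripper opens to 85 mm and grips with 20 to 120 N. Pads are 22 mm wide; open, the fingers measure 114 mm over their backs; the gripper's body (76 mm by 85 mm) begins 54 mm behind the grasp point. The pads swing forward as they close: fully open they stand 13 mm farther back than shut.
Start: joints at [0, 0.241, 0.005, 1.335, 0, 1.571], TCP at [0.5, -0, 0.242] pointing down, gripper open.
Joint ranges: [-2.72, 2.72], [-1.05, 1.87], [-1.09, 1.28], [-1.99, 2.15], [-1.42, 1.44], [-3.14, 3.14]. Speed limits (rad/s): [2.79, 2.79, 3.14, 3.14, 3.14, 3.14].

## Interface

Orientations are given as a unit quaternion [x, y, z, w].
In Python, from workcell import bot gives the robot as it stands. The module is installed in compiled form; this text tells all that it offers.
- The arm moves only by the tool drive_tool, never from a script. Its argument "rows" is a list of rows, each an object of numbers: "dx", "dy", "dz": the shift along the tool's x, y, z in units of 50 mm (1.0 is 50 mm); "wx", "wy", "wz": the turn, a rotation vector about the tool's x, y, z in units of 5 degrees (1.0 is 5 degrees); "hand": the finger opening in mm, from 0 to 85.4. A call has 1 to 20 rows; each row is the pose to reach, as a shift and turn from the pose commanded when the call began, along the tool's axes at that moment; what a row does not reach only later rows make up. A row lasts 1/10 s, in which the tool goes at most 50 mm and 8.59 degrees, less where a joint would pass 70% of its speed; a pose out of reach is approached as far as the arm can. A call with a gripper value outside its range is refused whole. The fingers move at their own pace and stop on an object; the grip force is fixed at half the most. Time passes only in rows, so rows that repeat a pose let the fingers close. It gives the time, the measured TCP pose, the force, the opening and the grip force at its end, in the units of the state.
- bot.get_obs(): the state, without advancing time (a new reading comes with each control period).
- bot.camera(name): name is "scene" or "side" or "wrist"; returns the picture (400x640x3 uint8, red, green, blue); there is no depth.
- bot.get_calibration(name): a dict with "vfov" (degrees; the focal length in pixels is half the picture's height over the tangent of half this angle, whatever the lens; pixels are square), "cx", "cy" (the principal point, pixels), "k1" (the pictures are not rectified: a ray, as slopes to the right and down, at radius r is drawn at 1 + k1 r^2 times it, then the intrinsics apply), "origin" and "rotation" of the camera in the world; the wrist camera has in their place "mount" (4x4, takes a point from camera to tool coordinates, whose origin is the TCP and whose axes are the flange's). Camera axes: x right, y up, looking along -z (the intrinsics and any distortion apply to the point x, -y, -z); pixel columns grow to the right and rows downward; lengths in m; the calibration is good to about 2 mm. A picture is of the moment at which its call begins: read the wrist's pose just before it. get_calibration takes no time and is no camera call.
- bot.job_done(): hands the job in; it is judged then, once.
Trained networks look in the newest picture that a camera, given by its name, has taken for a name from the list of things; names that differ only in an ending like _2 or _b are one class to them, and where a whole thing is asked for, a point or a joint stands for the part that bears it (a point fixed in the world has none). Each returns a list of dicts, best first, with "score" (0 to 1); they miss things now and then, are a little off and sometimes report something else, mostly with a low value. They report only what shows in the picture. A call takes as long as a camera call. They do not tell look-alikes from the thing itself.
- bot.look_for(camera, thing): "extent" ([centre column, centre row, width, height] in pixels, round what is visible of it).
- bot.outline_of(camera, thing): "region" (400x640 bool, what is visible of it) and "extent" ([centre column, centre row, width, height] in pixels, round what is visible of it).
The state is a dict: "clock": time; "joint_pos": joint angles; "joint_vel": joint speeds; "tau": joint torques, N m; "eef_pos": TCP position; "tool_rot": TCP orientation; "ft_force": force on the tool from outside, world axes, zero at the start; "ft_torque": the same for the moment, N m; "grip_width": finger opening in m; "grasp_force": force on a finger pad.
Only numpy, scipy, OpenCV 4.12 (cv2) and the standard library are available. Lean on these libraries where they do the work, as an engineer would, in place of code of your own. Each camera call takes 0.05 s, during which the arm holds its last target. There are 200 camera calls.

## Task

Take the orange bowl by its loop handle, turn it over and leave it mouth-down, flat on its rim on the black drying mat, so that it drains. Leave the white bowl standing as it is.

Things in the scene. Friction and masses are not known exactly. Their poses are not given: they have to be found in the camera images.
- orange_bowl: Orange bowl, mouth-up on the mat. Rim 100 mm across outside, base 76 mm, 48 mm high, straight 3 mm wall, 0.3 kg. A wire loop handle stands out on its own +y side, which points left (world +y) within 15 degrees. Origin: centre of the base's underside; z points out of the mouth (down once turned over, origin then 48 mm above the mat's top)
- orange_bowl_grip (a point): Centre of the orange bowl's handle: a round yellow sleeve, 12 mm thick, 48 mm long, along the bowl's x, loose on the loop's wire: held by it, the bowl swings freely about it under its own weight. It lies 90 mm from the bowl's axis, 24 mm above the base and 24 mm below the rim plane. Free space between sleeve and wall: 34 mm, 58 mm wide. Axes as the bowl's
- white_bowl: White bowl of the very same shape, also mouth-up on the mat with its loop handle to the left, 0.37 m or more to the left or right of the orange one; it must stay as it is.
- mat: Black ribbed rubber drying mat fixed to the bench, 320 mm (x) by 860 mm (y), 2 mm thick. Origin: centre of its underside.
Things that resemble listed ones, but are neither listed nor needed, are in the scene too. Of the things that look like the white_bowl, the middle-sized one is meant.

How it is judged:
At the end, for the whole second after the job is handed in: The orange bowl stands mouth-down and level within 10 degrees on its rim on the mat (its centre at least 35 mm inside the mat's edges, base 42 to 58 mm above the bench), at rest; the white bowl is still mouth-up within 10 degrees and within 30 mm of where it stood (angle between orange_bowl's own z axis and vertical above 2.967 rad and height (world z) of orange_bowl between 0.042 and 0.058 m and x of orange_bowl in the frame of mat between -0.125 and 0.125 m and y of orange_bowl in the frame of mat between -0.395 and 0.395 m and linear speed of orange_bowl below 0.02 m/s and angular speed of orange_bowl below 0.2 rad/s and angle between white_bowl's own z axis and vertical below 0.17 rad and distance of white_bowl from where it was at the start of the episode below 0.03 m); the robot touches nothing.
It fails at once if the white bowl is knocked over (angle between white_bowl's own z axis and vertical above 0.6 rad).
It also fails if it takes over 37 s, if anything falls off the work surface, if the arm or the gripper's body presses on something with over 40 N, if the wrist force passes 120 N, or if a joint passes its speed limit or range.

## Working session

There is one attempt and no reset: what is moved stays moved. The work goes in short steps, Python scripts to look and compute and a tool call to move; the robot and the scene stay as the last step left them, time stands still between calls to the robot, and variables do not carry over. Pictures are saved under pics/ and viewed, at most 10 in all, crops included, and the job is handed in when it is done.

Besides the shell and the picture viewer there is one more tool, called after "Request:" as name(argument=value, ...), one argument or row to a line, values as JSON. drive_tool: Moves the arm, as the interface text tells. Its arguments: {"type":"object","properties":{"rows":{"type":"array","items":{"type":"object","properties":{"dx":{"type":"number"},"dy":{"type":"number"},"dz":{"type":"number"},"wx":{"type":"number"},"wy":{"type":"number"},"wz":{"type":"number"},"hand":{"type":"number"}}}}},"required":["rows"]}

```bash
mkdir -p pics
cat > h.py <<'E'
import numpy as np, cv2
from workcell import bot
from scipy.spatial.transform import Rotation as R
def ray(cam,u,v,obs=None):
    c=bot.get_calibration(cam); f=200/np.tan(np.radians(c['vfov'])/2)
    d=np.array([(u-c['cx'])/f,(v-c['cy'])/f]); p=d.copy()
    for _ in range(20): p=d/(1+c['k1']*(p@p))
    r=np.array([p[0],-p[1],-1.])
    if 'mount' in c:
        M=np.array(c['mount']); T=R.from_quat(obs['tool_rot']).as_matrix()
        return np.array(obs['eef_pos'])+T@M[:3,3], T@M[:3,:3]@r
    return np.array(c['origin']), np.array(c['rotation'])@r
def onz(cam,u,v,z,obs=None):
    o,d=ray(cam,u,v,obs); return o+d*(z-o[2])/d[2]
def proj(cam,P,obs=None):
    c=bot.get_calibration(cam); f=200/np.tan(np.radians(c['vfov'])/2)
    if 'mount' in c:
        M=np.array(c['mount']); T=R.from_quat(obs['tool_rot']).as_matrix()
        Rr=T@M[:3,:3]; o=np.array(obs['eef_pos'])+T@M[:3,3]
    else: Rr=np.array(c['rotation']);o=np.array(c['origin'])
    q=(np.atleast_2d(P)-o)@Rr; p=np.c_[q[:,0],-q[:,1]]/-q[:,2:]
    p=p*(1+c['k1']*(p**2).sum(1))[:,None]
    return p*f+[c['cx'],c['cy']]
def snap(cam,name):
    im=bot.camera(cam); cv2.imwrite(f'pics/{name}.png',im[:,:,::-1]); return im
E
python3 - <<'E'
from h import *
for c in ['scene','side']:
    snap(c,c+'0'); k=bot.get_calibration(c); print(c,k['origin'],np.round(k['rotation'],2).tolist())
    for t in ['orange_bowl','orange_bowl_grip','white_bowl']:
        for d in bot.look_for(c,t): print(t,round(d['score'],2),np.round(d['extent'],1), np.round(onz(c,d['extent'][0],d['extent'][1],.026),3))
o=bot.get_obs();print(o['clock'],o['tool_rot'],o['eef_pos'])
E
```

```text
scene [-0.68564845 -0.92474821  0.73757489] [0.47, -0.25, -0.39, 0.75]Traceback (most recent call last):
  File "<stdin>", line 5, in <module>
  File "h.py", line 14, in onz
    o,d=ray(cam,u,v,obs); return o+d*(z-o[2])/d[2]
        ~~~^^^^^^^^^^^^^
  File "h.py", line 12, in ray
    return np.array(c['origin']), np.array(c['rotation'])@r
                                  ~~~~~~~~~~~~~~~~~~~~~~~^~
ValueError: matmul: Input operand 1 has a mismatch in its core dimension 0, with gufunc signature (n?,k),(k,m?)->(n?,m?) (size 3 is different from 4)
```

View pics/scene0.png

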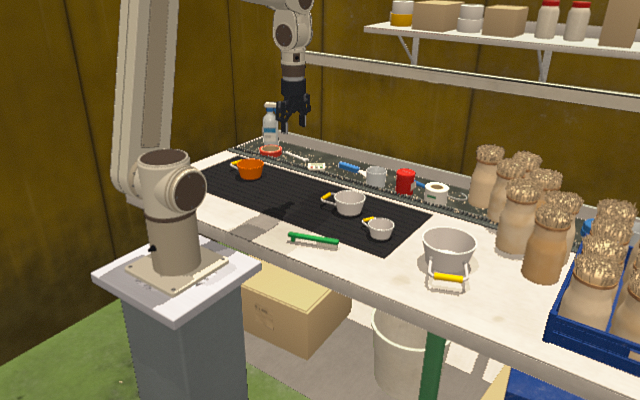

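The scene picture shows the orange bowl at about (250,169) with its handle to the left. The middle-sized white bowl is at (348,203), with a smaller one at (380,229) and a larger one at (448,250). The camera rotation is a quaternion, so I need to fix the helper.

```bash
sed -i "s/np.array(c\['rotation'\])/R.from_quat(c['rotation']).as_matrix()/" h.py
python3 - <<'E'
from h import *
for c in ['scene','side']:
    snap(c,c+'1'); k=bot.get_calibration(c); print(c,k['origin'])
    for t in ['orange_bowl','orange_bowl_grip','white_bowl']:
        for d in bot.look_for(c,t): print(t,round(d['score'],2),np.round(d['extent'],1), np.round(onz(c,d['extent'][0],d['extent'][1],.026),3))
o=bot.get_obs();print(o['clock'],o['tool_rot'],o['eef_pos']); print(bot.get_calibration('wrist'))
E
```

```text
scene [-0.68564845 -0.92474821  0.73757489]
orange_bowl 0.62 [247.2 168.4  33.5  15.9] [0.563 0.271 0.026]
orange_bowl_grip 0.74 [245.7 168.   31.6  20.2] [0.563 0.278 0.026]
white_bowl 0.87 [343.4 202.7  39.8  21.8] [ 0.534 -0.172  0.026]
white_bowl 0.86 [377.4 228.8  28.8  22.7] [ 0.449 -0.344  0.026]
white_bowl 0.81 [449.4 254.9  53.1  55.1] [ 0.439 -0.567  0.026]
side [ 0.87101782 -1.35817408  0.99770843]
orange_bowl 0.81 [362.6 170.   27.5  22.6] [0.565 0.257 0.026]
orange_bowl_grip 0.53 [362.2 170.8  23.2  17.2] [0.565 0.249 0.026]
orange_bowl_grip 0.37 [328.2 225.4  24.5  27.1] [ 0.533 -0.178  0.026]
orange_bowl_grip 0.19 [327.1 220.5 135.6 134.4] [ 0.521 -0.15   0.026]
white_bowl 0.81 [251.7 291.9  68.4  47.5] [ 0.403 -0.568  0.026]
white_bowl 0.8 [327.5 224.9  26.   26.7] [ 0.53  -0.176  0.026]
white_bowl 0.62 [291.9 251.   23.1  21. ] [ 0.455 -0.353  0.026]
0.5 [ 7.07105466e-01  7.07108096e-01 -2.41270587e-05 -2.99306910e-05] [ 4.99978233e-01 -8.34722791e-07  2.42277283e-01]
{'vfov': 59.20204596628988, 'cx': 317.6134126039212, 'cy': 200.3536174757681, 'k1': 0.007993733527231225, 'mount': array([[-9.17631255e-04,  9.58847596e-01,  2.83919789e-01,
         7.10444192e-02],
       [ 9.99999576e-01,  9.00137278e-04,  1.92083834e-04,
        -1.42982613e-03],
       [-7.13876632e-05,  2.83919845e-01, -9.58848015e-01,
        -1.32115086e-01],
       [ 0.00000000e+00,  0.00000000e+00,  0.00000000e+00,
         1.00000000e+00]])}
```

View pics/side1.png

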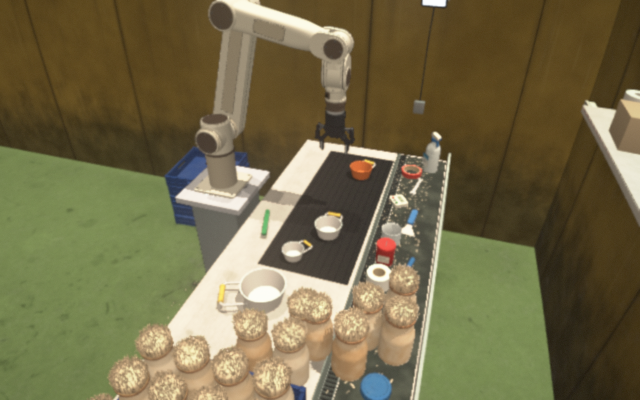

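The side picture shows the orange bowl at (361,170) with its handle away from this camera, towards +y. The target white bowl is at (328,227). Fingers must close along world y across the sleeve. I'll move over the bowl, turn the tool by −90° and measure with the wrist camera.

Request:
drive_tool(
  rows=[
    {"dx":3,"dy":0.4,"dz":-0.6,"wz":-8,"hand":85},
    {"dx":6,"dy":0.8,"dz":-0.6,"wz":-18,"hand":85},
    {"dx":6,"dy":0.8,"dz":-0.6,"wz":-18},
    {"dx":6,"dy":0.8,"dz":-0.6,"wz":-18},
    {"dx":6,"dy":0.8,"dz":-0.6,"wz":-18},
    {"dx":6,"dy":0.8,"dz":-0.6,"wz":-18},
    {"dx":6,"dy":0.8,"dz":-0.6,"wz":-18},
    {"dx":6,"dy":0.8,"dz":-0.6,"wz":-18},
    {"dx":6,"dy":0.8,"dz":-0.6,"wz":-18},
    {"dx":6,"dy":0.8,"dz":-0.6,"wz":-18},
    {"dx":6,"dy":0.8,"dz":-0.6,"wz":-18},
    {"dx":6,"dy":0.8,"dz":-0.6,"wz":-18},
    {"dx":6,"dy":0.8,"dz":-0.6,"wz":-18},
    {"dx":6,"dy":0.8,"dz":-0.6,"wz":-18},
  ],
)

```text
invalid input at $.rows[0]: expected keys dx, dy, dz, wx, wy, wz, hand
```

```bash
cat > m.py <<'E'
import sys
from h import *
o=bot.get_obs(); im=snap('wrist',sys.argv[1])
print(o['clock'],np.round(o['eef_pos'],4),np.round(R.from_quat(o['tool_rot']).as_matrix(),3).tolist(),np.round(o['joint_pos'],2),o['ft_force'],o['grip_width'])
for t in ['orange_bowl','orange_bowl_grip']:
    for d in bot.outline_of('wrist',t): print(t,round(d['score'],2),np.round(d['extent'],1), np.round(onz('wrist',*d['extent'][:2],.026,o),4))
hsv=cv2.cvtColor(im,cv2.COLOR_RGB2HSV)
m=((hsv[...,0]>19)&(hsv[...,0]<33)&(hsv[...,1]>150)&(hsv[...,2]>90)).astype(np.uint8)
n,l,s,c=cv2.connectedComponentsWithStats(m)
for i in np.argsort(-s[1:,4])[:3]+1:
    v,u=np.nonzero(l==i); P=np.array([onz('wrist',a,b,.028,o) for a,b in zip(u,v)]) if s[i,4]<20000 else None
    if P is None or s[i,4]<40: continue
    r=cv2.minAreaRect(P[:,:2].astype(np.float32)*1000); print('yellow',s[i],np.round(r[0],1),np.round(r[1],1),r[2])
E
python3 m.py w1
python3 - <<'E'
from h import *
for p in [(331,153),(398,157),(265,262),(352,275)]: print(onz('side',*p,.002).round(3))
E
```

```text
0.5 [ 0.5    -0.      0.2423] [[-0.0, 1.0, -0.0], [1.0, 0.0, 0.0], [0.0, -0.0, -1.0]] [-0.    0.24  0.    1.34  0.    1.57] [-0.23288503 -1.02036821 -0.03332308] 0.08536599450640203
yellow [328 258  46  13 505] [ 534.  -103.7] [48.9 13.5] 1.616103172302246
[0.372 0.408 0.002]
[0.696 0.473 0.002]
[ 0.377 -0.409  0.002]
[ 0.676 -0.378  0.002]
```

View pics/w1.png

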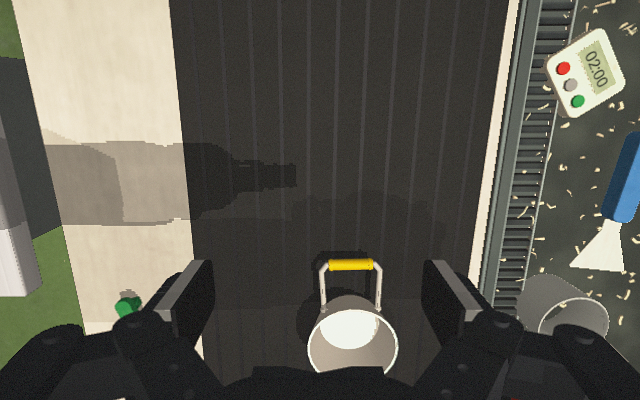

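The wrist picture, taken from the start pose because the move was refused, shows the white bowl's handle at (350,264). It measures 49 × 13.5 mm, so the method checks out. Rows need all the keys.

Request:
drive_tool(
  rows=[
    {"dx":3,"dy":0.4,"dz":-0.6,"wx":0,"wy":0,"wz":-8,"hand":26},
    {"dx":6,"dy":0.8,"dz":-0.6,"wx":0,"wy":0,"wz":-18,"hand":26},
    {"dx":6,"dy":0.8,"dz":-0.6,"wx":0,"wy":0,"wz":-18,"hand":26},
    {"dx":6,"dy":0.8,"dz":-0.6,"wx":0,"wy":0,"wz":-18,"hand":26},
    {"dx":6,"dy":0.8,"dz":-0.6,"wx":0,"wy":0,"wz":-18,"hand":26},
    {"dx":6,"dy":0.8,"dz":-0.6,"wx":0,"wy":0,"wz":-18,"hand":26},
    {"dx":6,"dy":0.8,"dz":-0.6,"wx":0,"wy":0,"wz":-18,"hand":26},
    {"dx":6,"dy":0.8,"dz":-0.6,"wx":0,"wy":0,"wz":-18,"hand":26},
    {"dx":6,"dy":0.8,"dz":-0.6,"wx":0,"wy":0,"wz":-18,"hand":26},
    {"dx":6,"dy":0.8,"dz":-0.6,"wx":0,"wy":0,"wz":-18,"hand":26},
    {"dx":6,"dy":0.8,"dz":-0.6,"wx":0,"wy":0,"wz":-18,"hand":26},
    {"dx":6,"dy":0.8,"dz":-0.6,"wx":0,"wy":0,"wz":-18,"hand":26},
    {"dx":6,"dy":0.8,"dz":-0.6,"wx":0,"wy":0,"wz":-18,"hand":26},
    {"dx":6,"dy":0.8,"dz":-0.6,"wx":0,"wy":0,"wz":-18,"hand":26},
  ],
)

```text
clock: 2.05
eef_pos: [0.54, 0.3, 0.2723]
tool_rot: [0.001, 1.0, -0.0, 0.0]
ft_force: [-1.0, 0.2, -0.5]
grip_width: 0.0259
grasp_force: 0.0
```

```bash
python3 m.py w2
```

```text
2.05 [0.54   0.3    0.2723] [[-1.0, 0.001, 0.0], [0.001, 1.0, -0.0], [-0.0, -0.0, -1.0]] [ 0.51  0.48  0.42  1.52 -0.    0.51] [-0.97853396  0.22758897 -0.47424633] 0.02594150188993162
orange_bowl 0.58 [292.2 186.8 137.8  91.4] [0.5627 0.2705 0.026 ]
orange_bowl_grip 0.73 [294.7 186.8 137.4  93.5] [0.5627 0.2733 0.026 ]
yellow [343 179  21  43 459] [577.8 337.8] [12.9 49.4] 77.31352233886719
```

View pics/w2.png

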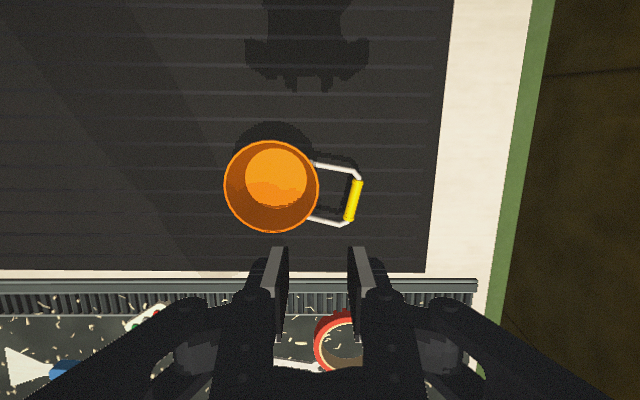

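The wrist picture shows the orange bowl's rim centred at (271,186) and the yellow sleeve at (353,200), 12.9 × 49.4 mm at (0.578, 0.338). The handle is yawed about 12.7° towards +x. I'll align and hover above it.

Request:
drive_tool(
  rows=[
    {"dx":-0.4,"dy":0.4,"dz":0.9,"wx":0,"wy":0,"wz":1.2,"hand":26},
    {"dx":-0.76,"dy":0.76,"dz":1.8,"wx":0,"wy":0,"wz":2.5,"hand":26},
    {"dx":-0.76,"dy":0.76,"dz":2.7,"wx":0,"wy":0,"wz":2.5,"hand":26},
    {"dx":-0.76,"dy":0.76,"dz":3.2,"wx":0,"wy":0,"wz":2.5,"hand":26},
    {"dx":-0.76,"dy":0.76,"dz":3.2,"wx":0,"wy":0,"wz":2.5,"hand":26},
  ],
)

```text
clock: 2.7
eef_pos: [0.5747, 0.3362, 0.1063]
tool_rot: [0.109, 0.994, -0.003, -0.005]
ft_force: [-1.0, 0.6, -0.7]
grip_width: 0.026
grasp_force: 0.0
```

```bash
python3 m.py w3
python3 - <<'E'
from h import *
im=cv2.imread('pics/w2.png')
class o(dict):pass
ob={'eef_pos':[.54,.3,.2723],'tool_rot':[.0005,1,0,0]}
print(onz('wrist',271,186,.05,ob), onz('wrist',353,200,.028,ob))
E
```

```text
2.7 [0.5747 0.3362 0.1063] [[-0.976, 0.217, -0.01], [0.217, 0.976, -0.006], [0.008, -0.008, -1.0]] [0.53 0.66 0.3  1.22 0.   0.75] [-1.03754736  0.59296266 -0.74264038] 0.026038878719564933
orange_bowl 0.89 [206.4 227.6 253.1 160.1] [0.5658 0.2625 0.026 ]
orange_bowl_grip 0.81 [209.4 229.4 257.9 156.2] [0.5674 0.264  0.026 ]
yellow [ 315  184   21   77 1405] [578.6 337.8] [12.4 51.1] 77.33882141113281
[0.55597587 0.25008234 0.05      ] [0.57776768 0.33783081 0.028     ]
```

View pics/w3.png

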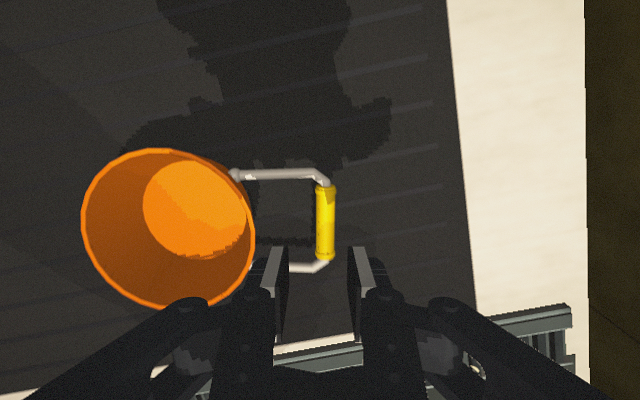

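The hover picture confirms the sleeve at (325,222), between the fingers in y, at (0.5786, 0.3378). The rim centre comes out 90 mm from it, as given. I'll descend and grip.

Request:
drive_tool(
  rows=[
    {"dx":0,"dy":0,"dz":0.4,"wx":0,"wy":0,"wz":0,"hand":26},
    {"dx":0,"dy":0,"dz":0.9,"wx":0,"wy":0,"wz":0,"hand":26},
    {"dx":0,"dy":0,"dz":1.3,"wx":0,"wy":0,"wz":0,"hand":26},
    {"dx":0,"dy":0,"dz":1.6,"wx":0,"wy":0,"wz":0,"hand":26},
    {"dx":0,"dy":0,"dz":1.85,"wx":0,"wy":0,"wz":0,"hand":26},
    {"dx":0,"dy":0,"dz":1.85,"wx":0,"wy":0,"wz":0,"hand":26},
    {"dx":0,"dy":0,"dz":1.85,"wx":0,"wy":0,"wz":0,"hand":26},
    {"dx":0,"dy":0,"dz":1.85,"wx":0,"wy":0,"wz":0,"hand":26},
  ],
)

```text
clock: 3.65
eef_pos: [0.5789, 0.3386, 0.0213]
tool_rot: [0.109, 0.994, 0.001, 0.001]
ft_force: [-0.3, 0.2, -0.5]
grip_width: 0.0258
grasp_force: 0.0
```

Request:
drive_tool(
  rows=[
    {"dx":0,"dy":0,"dz":0,"wx":0,"wy":0,"wz":0,"hand":4},
    {"dx":0,"dy":0,"dz":0,"wx":0,"wy":0,"wz":0,"hand":4},
    {"dx":0,"dy":0,"dz":0,"wx":0,"wy":0,"wz":0,"hand":4},
    {"dx":0,"dy":0,"dz":0,"wx":0,"wy":0,"wz":0,"hand":4},
    {"dx":0,"dy":0,"dz":0,"wx":0,"wy":0,"wz":0,"hand":4},
    {"dx":0,"dy":0,"dz":0,"wx":0,"wy":0,"wz":0,"hand":4},
  ],
)

```text
clock: 4.25
eef_pos: [0.5787, 0.3388, 0.0205]
tool_rot: [0.109, 0.994, 0.001, 0.001]
ft_force: [1.4, 1.2, 3.3]
grip_width: 0.0097
grasp_force: 58.6
```

Grip holds at 58.6 N. I'll lift so the bowl swings to hang below the sleeve.

Request:
drive_tool(
  rows=[
    {"dx":0,"dy":0,"dz":-0.2,"wx":0,"wy":0,"wz":0,"hand":4},
    {"dx":0,"dy":0,"dz":-0.4,"wx":0,"wy":0,"wz":0,"hand":4},
    {"dx":0,"dy":0,"dz":-0.6,"wx":0,"wy":0,"wz":0,"hand":4},
    {"dx":0,"dy":0,"dz":-0.8,"wx":0,"wy":0,"wz":0,"hand":4},
    {"dx":0,"dy":0,"dz":-1.0,"wx":0,"wy":0,"wz":0,"hand":4},
    {"dx":0,"dy":0,"dz":-1.2,"wx":0,"wy":0,"wz":0,"hand":4},
    {"dx":0,"dy":0,"dz":-1.4,"wx":0,"wy":0,"wz":0,"hand":4},
    {"dx":0,"dy":0,"dz":-1.6,"wx":0,"wy":0,"wz":0,"hand":4},
    {"dx":0,"dy":0,"dz":-1.8,"wx":0,"wy":0,"wz":0,"hand":4},
    {"dx":0,"dy":0,"dz":-2.0,"wx":0,"wy":0,"wz":0,"hand":4},
    {"dx":0,"dy":0,"dz":-2.2,"wx":0,"wy":0,"wz":0,"hand":4},
    {"dx":0,"dy":0,"dz":-2.35,"wx":0,"wy":0,"wz":0,"hand":4},
    {"dx":0,"dy":0,"dz":-2.5,"wx":0,"wy":0,"wz":0,"hand":4},
    {"dx":0,"dy":0,"dz":-2.6,"wx":0,"wy":0,"wz":0,"hand":4},
    {"dx":0,"dy":0,"dz":-2.6,"wx":0,"wy":0,"wz":0,"hand":4},
    {"dx":0,"dy":0,"dz":-2.6,"wx":0,"wy":0,"wz":0,"hand":4},
    {"dx":0,"dy":0,"dz":-2.6,"wx":0,"wy":0,"wz":0,"hand":4},
    {"dx":0,"dy":0,"dz":-2.6,"wx":0,"wy":0,"wz":0,"hand":4},
  ],
)

```text
clock: 6.05
eef_pos: [0.5777, 0.3378, 0.1491]
tool_rot: [0.109, 0.994, -0.0, -0.001]
ft_force: [-0.3, -0.5, -3.7]
grip_width: 0.0096
grasp_force: 58.9
```

Run:
```python
from h import *
a=bot.camera('side'); b=bot.camera('scene'); w=bot.camera('wrist')
f=lambda im,x,y:cv2.resize(im[y-50:y+50,x-65:x+65],(390,300),interpolation=cv2.INTER_CUBIC)
o=bot.get_obs(); print(o['eef_pos'],o['ft_force'],o['joint_pos'])
p=proj('side',o['eef_pos'])[0].astype(int);q=proj('scene',o['eef_pos'])[0].astype(int);print(p,q)
top=np.hstack([f(a,p[0],max(p[1]+10,50)),f(b,q[0],q[1]+15)])
w=cv2.resize(w,(480,300)); w=np.hstack([w,np.zeros((300,300,3),np.uint8)])
cv2.imwrite('pics/c1.png',np.vstack([top,w])[:,:,::-1])
```

```text
[0.57794841 0.33808304 0.14951956] [ 0.19287228  0.47843754 -4.52242135] [5.29189541e-01 6.28904206e-01 3.60195308e-01 1.30233125e+00
 2.42406037e-04 7.47362529e-01]
[371 138] [234 132]
```

View pics/c1.png

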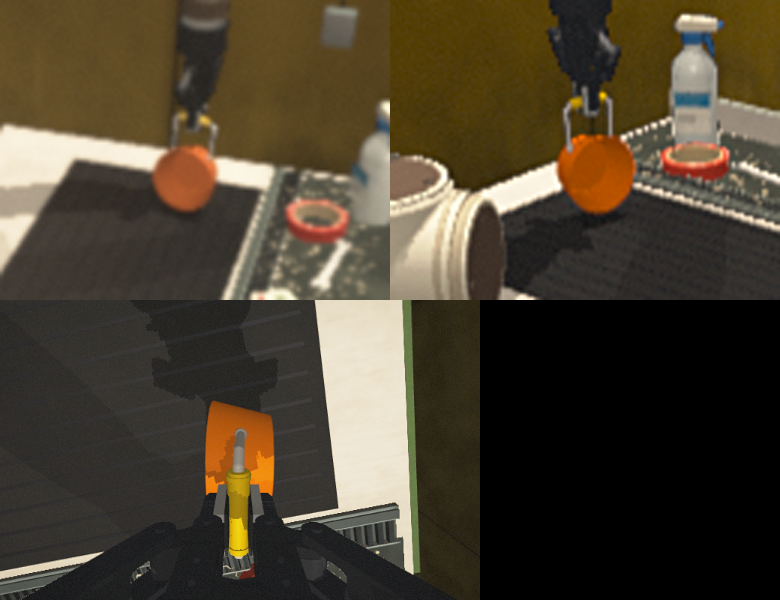

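The crops show the bowl hanging under the gripper with its mouth towards −y. Next I'll lower it until the rim drags on the mat while moving −y, so the bowl lags and leans with its mouth down.

Request:
drive_tool(
  rows=[
    {"dx":0,"dy":-0.1,"dz":0.1,"wx":0,"wy":0,"wz":0,"hand":4},
    {"dx":0,"dy":-0.3,"dz":0.2,"wx":0,"wy":0,"wz":0,"hand":4},
    {"dx":0,"dy":-0.55,"dz":0.27,"wx":0,"wy":0,"wz":0,"hand":4},
    {"dx":0,"dy":-0.8,"dz":0.31,"wx":0,"wy":0,"wz":0,"hand":4},
    {"dx":0,"dy":-1.05,"dz":0.34,"wx":0,"wy":0,"wz":0,"hand":4},
    {"dx":0,"dy":-1.3,"dz":0.38,"wx":0,"wy":0,"wz":0,"hand":4},
    {"dx":0,"dy":-1.5,"dz":0.42,"wx":0,"wy":0,"wz":0,"hand":4},
    {"dx":0,"dy":-1.6,"dz":0.45,"wx":0,"wy":0,"wz":0,"hand":4},
    {"dx":0,"dy":-1.6,"dz":0.45,"wx":0,"wy":0,"wz":0,"hand":4},
    {"dx":0,"dy":-1.6,"dz":0.45,"wx":0,"wy":0,"wz":0,"hand":4},
  ],
)

```text
clock: 7.2
eef_pos: [0.5651, 0.2635, 0.1356]
tool_rot: [0.109, 0.994, 0.006, 0.006]
ft_force: [-1.2, 3.1, 19.0]
grip_width: 0.0097
grasp_force: 61.4
```

```bash
cat > c.py <<'E'
import sys
from h import *
a=bot.camera('side'); b=bot.camera('scene'); w=bot.camera('wrist')
f=lambda im,x,y:cv2.resize(im[y-50:y+50,x-65:x+65],(390,300),interpolation=cv2.INTER_CUBIC)
o=bot.get_obs(); print(o['clock'],o['eef_pos'],o['ft_force'])
p=proj('side',o['eef_pos'])[0].astype(int);q=proj('scene',o['eef_pos'])[0].astype(int)
top=np.hstack([f(a,p[0],max(p[1]+10,50)),f(b,q[0],q[1]+15)])
w=cv2.resize(w,(480,300)); w=np.hstack([w,np.zeros((300,300,3),np.uint8)])
cv2.imwrite(f'pics/{sys.argv[1]}.png',np.vstack([top,w])[:,:,::-1])
E
python3 c.py c2
```

```text
7.35 [0.5650865  0.26373971 0.13555659] [-1.54856636  5.34570747 20.69540211]
```

View pics/c2.png

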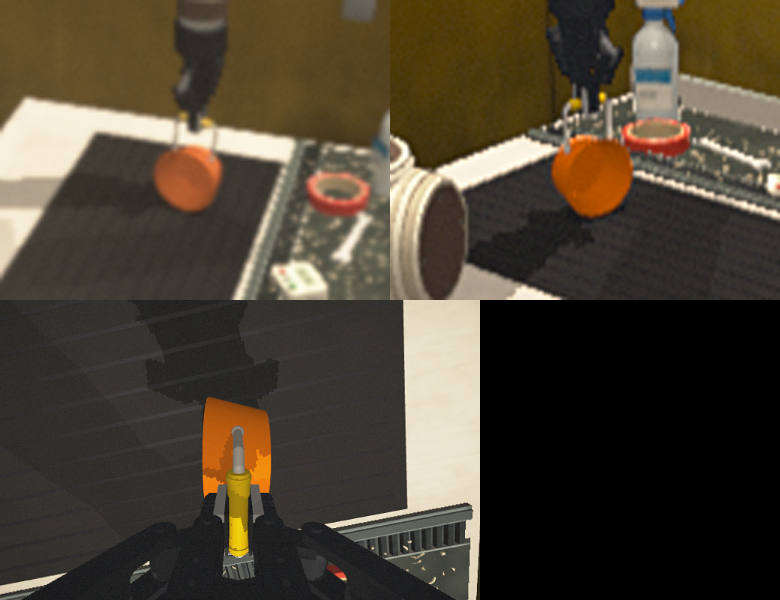

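Contact now presses with about 20 N and the bowl is still nearly vertical, because the pin is too low to pass over the rim contact. I'll raise it slightly and pivot over along an arc.

Request:
drive_tool(
  rows=[
    {"dx":0,"dy":-0.12,"dz":-0.04,"wx":0,"wy":0,"wz":0,"hand":4},
    {"dx":0,"dy":-0.24,"dz":-0.07,"wx":0,"wy":0,"wz":0,"hand":4},
    {"dx":0,"dy":-0.36,"dz":-0.09,"wx":0,"wy":0,"wz":0,"hand":4},
    {"dx":0,"dy":-0.48,"dz":-0.1,"wx":0,"wy":0,"wz":0,"hand":4},
    {"dx":0,"dy":-0.6,"dz":-0.1,"wx":0,"wy":0,"wz":0,"hand":4},
    {"dx":0,"dy":-0.8,"dz":-0.08,"wx":0,"wy":0,"wz":0,"hand":4},
    {"dx":0,"dy":-1.0,"dz":-0.04,"wx":0,"wy":0,"wz":0,"hand":4},
    {"dx":0,"dy":-1.2,"dz":0,"wx":0,"wy":0,"wz":0,"hand":4},
    {"dx":0,"dy":-1.4,"dz":0.06,"wx":0,"wy":0,"wz":0,"hand":4},
  ],
)

```text
clock: 8.25
eef_pos: [0.5471, 0.1908, 0.1279]
tool_rot: [0.109, 0.994, 0.001, 0.003]
ft_force: [-2.4, -2.0, 6.0]
grip_width: 0.0097
grasp_force: 60.0
```

```bash
python3 c.py c3
```

```text
8.4 [0.54665541 0.18984667 0.12739112] [-2.28284172 -3.39893401  9.43939983]
```

View pics/c3.png

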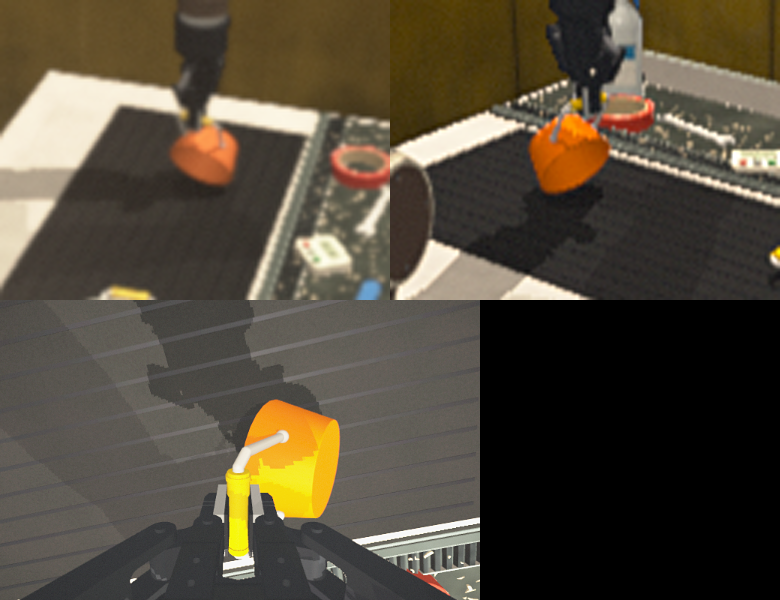

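The bowl has tipped over: it leans mouth-down, with the rim contact at its +y side. I'll continue the arc down to level.

Request:
drive_tool(
  rows=[
    {"dx":0,"dy":-0.22,"dz":0.11,"wx":0,"wy":0,"wz":0,"hand":4},
    {"dx":0,"dy":-0.4,"dz":0.22,"wx":0,"wy":0,"wz":0,"hand":4},
    {"dx":0,"dy":-0.57,"dz":0.33,"wx":0,"wy":0,"wz":0,"hand":4},
    {"dx":0,"dy":-0.72,"dz":0.44,"wx":0,"wy":0,"wz":0,"hand":4},
    {"dx":0,"dy":-0.88,"dz":0.58,"wx":0,"wy":0,"wz":0,"hand":4},
    {"dx":0,"dy":-1.01,"dz":0.72,"wx":0,"wy":0,"wz":0,"hand":4},
    {"dx":0,"dy":-1.14,"dz":0.88,"wx":0,"wy":0,"wz":0,"hand":4},
    {"dx":0,"dy":-1.26,"dz":1.04,"wx":0,"wy":0,"wz":0,"hand":4},
    {"dx":0,"dy":-1.37,"dz":1.21,"wx":0,"wy":0,"wz":0,"hand":4},
    {"dx":0,"dy":-1.46,"dz":1.38,"wx":0,"wy":0,"wz":0,"hand":4},
    {"dx":0,"dy":-1.54,"dz":1.56,"wx":0,"wy":0,"wz":0,"hand":4},
    {"dx":0,"dy":-1.6,"dz":1.74,"wx":0,"wy":0,"wz":0,"hand":4},
    {"dx":0,"dy":-1.66,"dz":1.93,"wx":0,"wy":0,"wz":0,"hand":4},
    {"dx":0,"dy":-1.7,"dz":2.05,"wx":0,"wy":0,"wz":0,"hand":4},
    {"dx":0,"dy":-1.7,"dz":2.12,"wx":0,"wy":0,"wz":0,"hand":4},
    {"dx":0,"dy":-1.7,"dz":2.12,"wx":0,"wy":0,"wz":0,"hand":4},
    {"dx":0,"dy":-1.7,"dz":2.12,"wx":0,"wy":0,"wz":0,"hand":4},
    {"dx":0,"dy":-1.7,"dz":2.12,"wx":0,"wy":0,"wz":0,"hand":4},
  ],
)

```text
clock: 10.2
eef_pos: [0.5269, 0.1083, 0.019]
tool_rot: [0.109, 0.994, -0.0, -0.0]
ft_force: [-2.5, -3.8, 5.3]
grip_width: 0.01
grasp_force: 59.8
```

```bash
python3 c.py c4
```

```text
10.35 [0.52694552 0.10833143 0.01911384] [-2.74529818 -2.60960773  5.29473764]
```

View pics/c4.png

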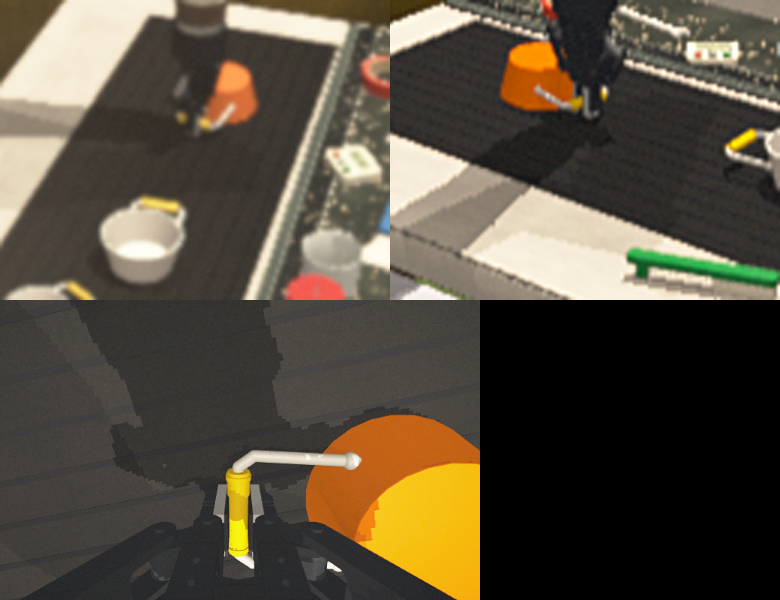

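The bowl now sits mouth-down and level on the mat. I'll open to 28 mm and back straight up.

Request:
drive_tool(
  rows=[
    {"dx":0,"dy":0,"dz":0,"wx":0,"wy":0,"wz":0,"hand":20},
    {"dx":0,"dy":0,"dz":0,"wx":0,"wy":0,"wz":0,"hand":28},
    {"dx":0,"dy":0,"dz":0,"wx":0,"wy":0,"wz":0,"hand":28},
    {"dx":0,"dy":0,"dz":0,"wx":0,"wy":0,"wz":0,"hand":28},
    {"dx":0,"dy":0,"dz":-0.1,"wx":0,"wy":0,"wz":0,"hand":28},
    {"dx":0,"dy":0,"dz":-0.3,"wx":0,"wy":0,"wz":0,"hand":28},
    {"dx":0,"dy":0,"dz":-0.7,"wx":0,"wy":0,"wz":0,"hand":28},
    {"dx":0,"dy":0,"dz":-1.3,"wx":0,"wy":0,"wz":0,"hand":28},
    {"dx":0,"dy":0,"dz":-2,"wx":0,"wy":0,"wz":0,"hand":28},
    {"dx":0,"dy":0,"dz":-2.8,"wx":0,"wy":0,"wz":0,"hand":28},
    {"dx":0,"dy":0,"dz":-3.5,"wx":0,"wy":0,"wz":0,"hand":28},
    {"dx":0,"dy":0,"dz":-4,"wx":0,"wy":0,"wz":0,"hand":28},
    {"dx":0,"dy":0,"dz":-4,"wx":0,"wy":0,"wz":0,"hand":28},
    {"dx":0,"dy":0,"dz":-4,"wx":0,"wy":0,"wz":0,"hand":28},
  ],
)

```text
clock: 11.75
eef_pos: [0.5275, 0.1086, 0.2195]
tool_rot: [0.109, 0.994, 0.0, 0.001]
ft_force: [0.4, -0.1, 0.6]
grip_width: 0.0281
grasp_force: 0.0
```

```bash
python3 m.py w5
python3 - <<'E'
from h import *
bot.camera('side')
for t in ['orange_bowl','white_bowl']:
    for d in bot.look_for('side',t): print(t,round(d['score'],2),np.round(d['extent'],1), np.round(onz('side',*d['extent'][:2],.026),3))
E
```

```text
11.75 [0.5275 0.1086 0.2195] [[-0.976, 0.216, 0.002], [0.216, 0.976, 0.001], [-0.002, 0.001, -1.0]] [0.2  0.33 0.06 1.3  0.   0.42] [ 0.40291715 -0.13200471  0.62776716] 0.02813018763720834
orange_bowl 0.65 [387.9 172.  155.9 102.6] [0.5373 0.1729 0.026 ]
orange_bowl_grip 0.69 [390.6 171.  153.7  98.6] [0.5369 0.1755 0.026 ]
orange_bowl_grip 0.19 [ 63.2 253.3 126.5 105.1] [ 0.5486 -0.1593  0.026 ]
orange_bowl 0.96 [355.1 175.9  23.4  20.9] [0.545 0.196 0.026]
white_bowl 0.86 [296.2 252.1  29.4  22.4] [ 0.471 -0.353  0.026]
white_bowl 0.75 [329.9 226.6  25.4  28.3] [ 0.541 -0.183  0.026]
white_bowl 0.62 [252.  290.6  70.3  48.1] [ 0.402 -0.563  0.026]Traceback (most recent call last):
  File "m.py", line 11, in <module>
    v,u=np.nonzero(l==i); P=np.array([onz('wrist',a,b,.028,o) for a,b in zip(u,v)]) if s[i,4]<20000 else None
                                      ~~~^^^^^^^^^^^^^^^^^^^^
  File "h.py", line 14, in onz
    o,d=ray(cam,u,v,obs); return o+d*(z-o[2])/d[2]
        ~~~^^^^^^^^^^^^^
  File "h.py", line 5, in ray
    c=bot.get_calibration(cam); f=200/np.tan(np.radians(c['vfov'])/2)
ValueError: time passes only in moves, steps and waits
```

View pics/w5.png

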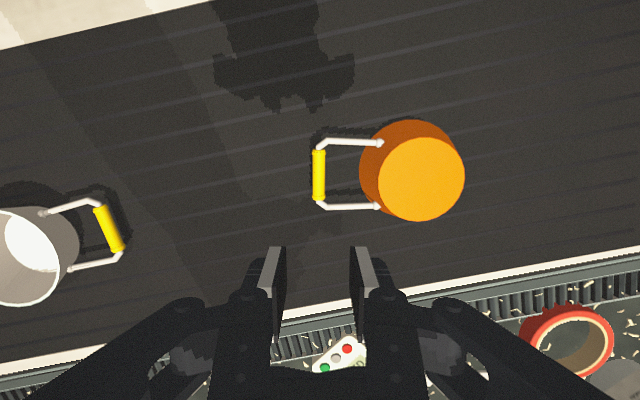

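The wrist picture shows the orange bowl base-up at (418,178), well inside the mat. The white bowl at (25,255) is undisturbed, and the gripper is clear of everything.

```bash
python3 -c "
from workcell import bot
print(bot.job_done())"
```

```text
the job is handed in; nothing more can be done
None
```

I turned the orange bowl over by its handle and left it mouth-down and level on the mat near (0.55, 0.20). The white bowl was not touched. I handed the job in at about 12 s; the hand-in call returned no verdict.

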